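# Change the worn roller at the foot of a roller shaft

## Robot

A 6-joint arm with a two-finger parallel gripper is mounted at the origin on a cart in front of the work surface, level with it; the furniture and walls round the work are solid. World frame = base frame: x ahead of the robot, y to its left, z up, the work surface at z = 0. Lengths are in m, angles in rad, forces in N, time in s.
With the tool pointing down it reaches from about 0.375 to 0.9 m from the base axis. Payload 3.1 kg.
Tool frame: the origin (TCP) lies midway between the tips of the shut fingers; the grasp point (between the pads) lies 19 mm behind it; z points along the fingers, x is the direction in which the jaws open and shut, and the axes are right-handed (so a half turn about z gives the same grasp; the last joint's range is limited). The gripper opens to 85 mm and grips with 20 to 120 N. Pads are 22 mm wide; open, the fingers measure 114 mm over their backs; the gripper's body (76 mm by 85 mm) begins 54 mm behind the grasp point. The pads swing forward as they close: fully open they stand 13 mm farther back than shut.
Start: joints at [-0.178, 0.527, 1.433, -0, 1.181, -0.178], TCP at [0.625, 0, 0.231] pointing down, gripper open.
Joint ranges: [-3.08, 3.08], [-0.75, 2.2], [0.22, 2.44], [-1.43, 4.57], [0, 2.65], [-2.85, 2.85]. Speed limits (rad/s): [2.79, 2.79, 3.14, 3.14, 3.14, 3.14].

## Interface

Orientations are given as a unit quaternion [x, y, z, w].
In Python, from station import * gives the robot as it stands.
- The arm moves only by the tool servo_tool, never from a script. Its argument "targets" is a list of rows, each a list of 6 numbers: the shift along the tool's x, y, z in mm, then the turn, a rotation vector about the tool's x, y, z in degrees. A call has 1 to 10 rows; each row is the pose to reach, as a shift and turn from the pose commanded when the call began, along the tool's axes at that moment; what a row does not reach only later rows make up. A row lasts 1/8 s, in which the tool goes at most 62.5 mm and 10.7 degrees, less where a joint would pass 70% of its speed; a pose out of reach is approached as far as the arm can. A call with a gripper value outside its range is refused whole. "gripper" is the finger opening in mm, from 0 to 85.4, set as the call begins (left out, the last holds). The fingers move at their own pace and stop on an object; "newtons" is the grip in N (left out, the last holds). Time passes only in rows, so rows that repeat a pose let the fingers close. It gives the time, the measured TCP pose, the force and the opening at its end, in the units of the state.
- sense(): the state, without advancing time (a new reading comes with each control period).
- snapshot(name): name is "scene" or "side" or "wrist"; returns a dict with "color" (480x640x3 uint8, red, green, blue), "vfov" (degrees; the focal length in pixels is half the picture's height over the tangent of half this angle, whatever the lens; pixels are square), "cx", "cy" (the principal point, pixels), "R" (3x3) and "t" (3): a world point X has camera coordinates R X + t. Camera axes: x right, y down, z forward; pixel columns grow to the right and rows downward; lengths in m; the calibration is good to about 2 mm. The wrist camera is an equidistant fisheye: a pixel r from the principal point sees the ray r / f radians off the axis. A picture is of the moment at which its call begins. There is no depth.
- sign_off(): hands the job in, once; it reports no verdict.
The state is a dict: "t": time; "q": joint angles; "qd": joint speeds; "tau": joint torques, N m; "tcp_pos": TCP position; "tool_rot": TCP orientation; "force": force on the tool from outside, world axes, zero at the start; "ft_torque": the same for the moment, N m; "finger_gap": opening from 0.0 (shut) to 1.0 (fully open).
Only numpy, scipy, OpenCV 4.12 (cv2) and the standard library are available. Lean on these libraries where they do the work, as an engineer would, in place of code of your own. Each camera call takes 0.05 s, during which the arm holds its last target. There are 200 camera calls.

## Task

Change the worn roller at the bottom of the upright shaft: take the stop collar and then the flanged pulley off the shaft, lay both flat on the grey-blue mat, and put the worn roller in the yellow bin. Then slide the full-width spare roller from the tray onto the shaft, and after that put the pulley and last the collar back over it, each fully home. Leave the narrow spare in its tray and the oil bottle standing.

Things in the scene. Friction and masses are not known exactly. Their poses are not given: they have to be found in the camera images.
- shaft_stand: Fixed 90 x 90 x 10 mm aluminium plate with an upright steel shaft. Origin: centre of the underside, on the shaft's axis, z up. Shoulder 30 mm wide at 10 to 16 mm height carries the bottom roller; shaft 15 mm thick to 44, tapering to 8 mm at 50, pointed end at 71. Undersides of the parts, at start and at the end: roller 16, pulley 36, collar 52 mm. They slide freely on it.
- parts_mat: Fixed grey-blue bench mat, 120 mm along its x, 160 mm along its y, 3 mm thick: the side area for the collar and the pulley. Origin: centre of its underside, z up.
- scrap_bin: Fixed yellow open parts bin with sloping sides, at the rim 135 mm along its x, 197 mm along its y, 58 mm high; the floor inside, covered with small scrap, is 102 x 164 mm and lies 12 mm above the table. Origin: centre of the underside, z up.
- operator_panel: Fixed, not to be touched: the machine's operator panel (screen with push buttons) on a post behind the work to the right. The screen box leans towards the robot: it fills about x 0.63 to 0.90 m, y -0.31 to -0.03 m, 0.2 to 0.46 m above the table, so swing the wrist past in front of it. Origin: foot of the post, 26 mm below the table top.
- stop_collar: Loose steel ring, outside 30 mm, bore 13 mm, 10 mm high, with a slit at one side; 60 g. At the start the top part on the shaft, lying flat. Origin: centre of its underside, on the axis of the bore; z up along the bore.
- guide_pulley: Loose aluminium pulley with a flange at each end, flanges 36 mm across, bore 19 mm, 16 mm high; 90 g. At the start second from the top on the shaft. Origin: centre of its underside, on the axis of the bore; z up along the bore.
- worn_roller: Loose roller with a dull, grooved dark green tyre on an aluminium hub, outside 44 mm, bore 19 mm, 20 mm high; 120 g. At the start at the bottom of the shaft, its rim showing under the pulley. Origin: centre of its underside, on the axis of the bore; z up along the bore.
- full_spare: Loose new roller, dark green tyre on an aluminium hub, as wide as the worn one: outside 48 mm, bore 19 mm, 20 mm high; 130 g. The larger of the two rollers that lie flat in a fixed shallow grey tray (85 x 155 mm, walls 10 mm high, floor 3 mm thick), either side of its divider. Origin: centre of its underside, on the axis of the bore; z up along the bore.
- narrow_spare: Loose new roller of the narrow kind, dark green tyre on an aluminium hub: outside 40 mm, bore 19 mm, only 12 mm high. The smaller of the two rollers in the tray, about 76 mm beside the other; not to be used. Origin: centre of its underside.
- oil_bottle: Bystander: white oil bottle with a red spout, 43 mm thick and 128 mm high, standing beside the work. Origin: centre of the underside.

How it is judged:
On the way, in this order (a step that is already met when the one before it is completed fails the run):
1. the collar and the pulley both lie flat on the mat (x of stop_collar in the frame of parts_mat between -0.06 and 0.06 m and y of stop_collar in the frame of parts_mat between -0.08 and 0.08 m and z of stop_collar in the frame of parts_mat between -0.003 and 0.009 m and angle between each of stop_collar, guide_pulley's own z axis and vertical below 0.2 rad and x of guide_pulley in the frame of parts_mat between -0.06 and 0.06 m and y of guide_pulley in the frame of parts_mat between -0.08 and 0.08 m and z of guide_pulley in the frame of parts_mat between -0.003 and 0.009 m), for 0.2 s.
2. the worn roller is in the yellow bin (x of worn_roller in the frame of scrap_bin between -0.055 and 0.055 m and y of worn_roller in the frame of scrap_bin between -0.085 and 0.085 m and z of worn_roller in the frame of scrap_bin between 0 and 0.05 m), for 0.2 s.
3. the full-width spare is home on the shaft's shoulder (horizontal distance between full_spare and shaft_stand below 0.006 m and z of full_spare in the frame of shaft_stand between 0.012 and 0.02 m and angle between full_spare's own z axis and vertical below 0.12 rad), for 0.2 s.
4. the pulley is home on the new roller (all of step 3 and horizontal distance between guide_pulley and shaft_stand below 0.006 m and z of guide_pulley in the frame of shaft_stand between 0.032 and 0.04 m and angle between guide_pulley's own z axis and vertical below 0.12 rad), for 0.2 s.
At the end, for the whole second after the job is handed in: Full-width spare, pulley and collar stacked on the shaft (undersides 16, 36, 52 mm up, within 4 mm; within 6 mm of the axis; level within 0.12 rad); worn roller in the bin, below its rim; narrow spare and oil bottle within 30 mm of their starts, bottle upright within 0.2 rad; all released, at rest (all of step 2 and all of step 4 and horizontal distance between stop_collar and shaft_stand below 0.006 m and z of stop_collar in the frame of shaft_stand between 0.048 and 0.056 m and angle between stop_collar's own z axis and vertical below 0.12 rad and distance of each of narrow_spare, oil_bottle from where it was at the start of the episode below 0.03 m and angle between oil_bottle's own z axis and vertical below 0.2 rad and linear speed of each of stop_collar, guide_pulley, worn_roller, full_spare below 0.02 m/s); the robot touches nothing.
It fails at once if the narrow spare is taken or shoved (more than 30 mm) (distance of narrow_spare from where it was at the start of the episode above 0.03 m).
It fails at once if the oil bottle is shoved (more than 30 mm) or knocked over (distance of oil_bottle from where it was at the start of the episode above 0.03 m or angle between oil_bottle's own z axis and vertical above 0.4 rad).
It also fails if it takes over 131 s, if anything falls off the work surface, if the arm or the gripper's body presses on something with over 40 N, if the wrist force passes 120 N, or if a joint passes its speed limit or range.

## Working session

There is one attempt and no reset: what is moved stays moved. The work goes in short steps, Python scripts to look and compute and a tool call to move; the robot and the scene stay as the last step left them, time stands still between calls to the robot, and variables do not carry over. Pictures are saved under pics/ and viewed, about 12 in all and at most 16, crops included, and the job is handed in when it is done.

Besides the shell and the picture viewer there is one more tool, called after "Emit:" as a command line: name --pt "numbers of a row" for each row, then --argument value for the rest. servo_tool: Moves the arm, as the interface text tells. Its arguments: {"type":"object","properties":{"targets":{"type":"array","items":{"type":"array","items":{"type":"number"}}},"gripper":{"type":"number"},"newtons":{"type":"number"}},"required":["targets"]}

```bash
ls; mkdir -p pics; python3 - <<'E'
from station import *
import cv2,numpy as np
s=sense();print(s)
for n in("scene","side","wrist"):
    p=snapshot(n);cv2.imwrite(f"pics/{n}0.png",p["color"][:,:,::-1]);np.savez(f"pics/{n}0.npz",**p)
    print(n,p["vfov"],p["cx"],p["cy"],np.round(p["R"],4).tolist(),np.round(p["t"],4).tolist())
E
```

```text
pics
{'t': 0.0, 'q': array([-1.78482355e-01,  5.28489448e-01,  1.43388359e+00,  3.52440918e-05,
        1.18135965e+00, -1.78539014e-01]), 'qd': array([-9.56842824e-05,  9.23752377e-04, -9.03954842e-04, -2.18717359e-03,
        6.85792470e-04,  2.18239531e-04]), 'tau': array([ 2.50220628e-04, -4.42344439e+01, -1.78024775e+01, -2.06930472e-04,
        8.36740597e-03,  2.24214921e-05]), 'tcp_pos': array([6.24306471e-01, 1.75435724e-04, 2.30325242e-01]), 'tool_rot': array([ 9.99999427e-01,  2.16212993e-05, -1.05012051e-03, -2.06033144e-04]), 'force': array([0.63748425, 0.18446046, 0.87176601]), 'ft_torque': array([0.04108233, 0.02844095, 0.00804726]), 'finger_gap': 0.9987236529060667}
scene 53.37888175826438 319.63879734914167 246.43686974702553 [[0.7712, -0.6366, 0.0066], [-0.2765, -0.3443, -0.8972], [0.5734, 0.6901, -0.4415]] [-0.4762, 0.2276, 0.5444]
side 42.7272999274193 316.49097134031734 244.7299204831361 [[0.8821, -0.4708, -0.0117], [-0.275, -0.4948, -0.8244], [0.3824, 0.7304, -0.5659]] [-0.5488, 0.2262, 1.135]
wrist 65.70646984690485 316.53897049543656 238.86082763669717 [[1.0, -0.0001, -0.0015], [0.0004, -0.9543, 0.2989], [-0.0015, -0.2989, -0.9543]] [-0.6238, -0.0376, 0.3816]
```

View pics/scene0.png

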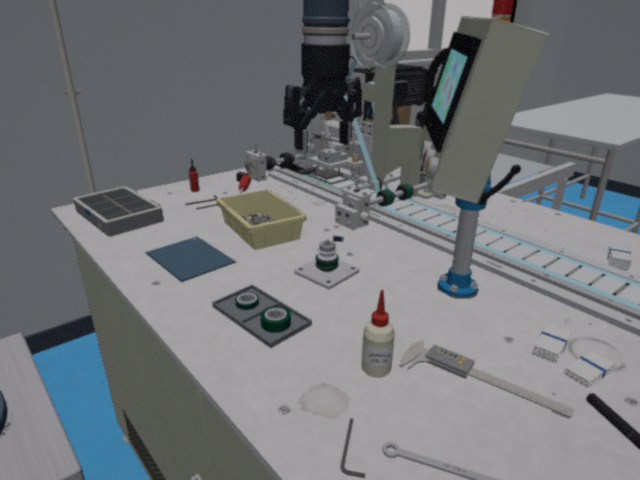

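View pics/side0.png

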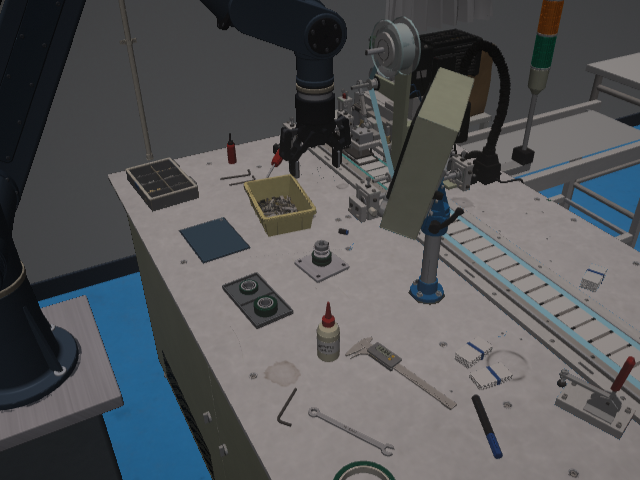

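View pics/wrist0.png

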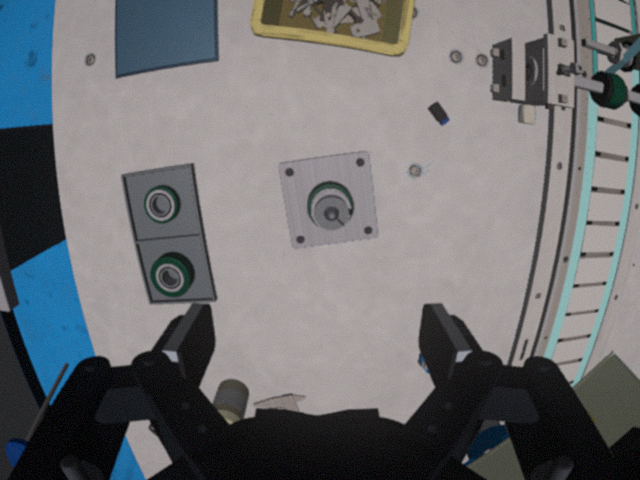

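The three views show everything. In the wrist view, the stand plate is at about (330,200) with the collar at (332,212). The tray's full spare is at (172,275) and the narrow one at (162,205). The mat is top-left, the bin is top centre, and the bottle is at (232,398).

```bash
cat > h.py <<'E'
import numpy as np
def ray(p,u,v):
    f=240/np.tan(np.radians(float(p["vfov"]))/2); a=np.array([u-float(p["cx"]),v-float(p["cy"])])
    if p.get("fish"):
        r=np.hypot(*a)+1e-9; th=r/f; d=np.array([*(a/r*np.sin(th)),np.cos(th)])
    else: d=np.array([*(a/f),1])
    R,t=np.array(p["R"]),np.array(p["t"]); return -R.T@t, R.T@d
def hit(p,u,v,z):
    c,d=ray(p,u,v); return (c+d*(z-c[2])/d[2])[:2]
def load(n,fish=None):
    p=dict(np.load(f"pics/{n}.npz")); p["fish"]=n.startswith("wrist"); return p
def proj(p,X):
    f=240/np.tan(np.radians(float(p["vfov"]))/2); c=np.array(p["R"])@np.array(X)+np.array(p["t"])
    if p.get("fish"):
        r=np.hypot(c[0],c[1]); k=np.arctan2(r,c[2])*f/r
    else: k=f/c[2]
    return c[:2]*k+[float(p["cx"]),float(p["cy"])]
E
python3 - <<'E'
from h import *
w,s,d=load("wrist0"),load("scene0"),load("side0")
np.set_printoptions(precision=4,suppress=True)
P=[hit(w,*c,.01) for c in((280,162),(367,152),(380,237),(295,250))]
print("plate",*P,"mean",np.mean(P,0))
print("shaft tip w",hit(w,332,213,.071),"s",hit(s,326,241,.071),"d",hit(d,321,241,.071))
P=[hit(w,*c,.01) for c in((123,175),(193,164),(216,299),(150,303))]
print("tray",*P,np.mean(P,0))
print("full w",hit(w,172,275,.023),"s",hit(s,276,315,.023),"d",hit(d,265,303,.023))
print("narrow w",hit(w,161,205,.015),"d",hit(d,249,286,.015))
for n,p,cs in(("s",s,((146,254),(197,237),(235,262),(186,278))),("d",d,((180,235),(221,218),(249,243),(211,261)))):
    P=[hit(p,*c,.003) for c in cs];print("mat",n,*P,np.mean(P,0))
for n,p,cs in(("s",s,((219,196),(266,192),(307,214),(254,228))),("d",d,((244,183),(291,176),(315,211),(267,218)))):
    P=[hit(p,*c,.058) for c in cs];print("bin",n,*P,np.mean(P,0))
print("bottle",hit(s,376,372,0),hit(d,328,357,0))
E
```

```text
plate [0.5879 0.043 ] [0.6732 0.0532] [ 0.6895 -0.034 ] [ 0.6014 -0.0481] mean [0.638  0.0035]
shaft tip w [0.6368 0.0058] s [ 0.6306 -0.0017] d [0.6354 0.0022]
tray [0.4146 0.0362] [0.4983 0.0436] [ 0.5109 -0.1068] [ 0.4264 -0.1157] [ 0.4626 -0.0357]
full w [ 0.4672 -0.073 ] s [ 0.4625 -0.0807] d [ 0.4631 -0.0771]
narrow w [0.4606 0.0027] d [ 0.4598 -0.0004]
mat s [0.398  0.2888] [0.5159 0.2988] [0.5209 0.1455] [0.4181 0.1475] [0.4632 0.2201]
mat d [0.396  0.2798] [0.5111 0.3047] [0.5293 0.1663] [0.4249 0.1411] [0.4653 0.223 ]
bin s [0.6105 0.3629] [0.712  0.3175] [0.7031 0.147 ] [0.5748 0.1553] [0.6501 0.2457]
bin d [0.5977 0.3511] [0.7207 0.3258] [0.6929 0.1386] [0.5793 0.1658] [0.6477 0.2453]
bottle [ 0.5094 -0.2536] [ 0.5122 -0.2517]
```

Emit:
servo_tool --pt "12 -4 50 0 0 0" --pt "12 -4 100 0 0 0" --pt "12 -4 100 0 0 0" --pt "12 -4 100 0 0 0"

```text
t: 0.65
tcp_pos: [0.6379, 0.0039, 0.1325]
tool_rot: [1.0, -0.0, 0.001, 0.0]
force: [0.3, -0.8, 0.9]
finger_gap: 1.0
```

```bash
cat > snap.py <<'E'
import sys,cv2,numpy as np
from station import *
n,name=sys.argv[1],sys.argv[2]
p=snapshot(n);np.savez(f"pics/{name}.npz",**p);im=p["color"][:,:,::-1]
if len(sys.argv)>3:
    a,b,c,d,k=map(int,sys.argv[3:]);im=cv2.resize(im[b:d,a:c],None,fx=k,fy=k,interpolation=cv2.INTER_CUBIC)
cv2.imwrite(f"pics/{name}.png",im);s=sense();print(s["t"],s["tcp_pos"],s["tool_rot"],s["force"],s["finger_gap"])
E
python3 snap.py wrist wrist1
```

```text
0.7 [0.63855784 0.0037559  0.13346977] [ 9.99998025e-01 -8.13566761e-06  1.96149115e-03  3.21350866e-04] [ 0.52434057  0.37022951 -0.16458882] 1.0007390293021674
```

View pics/wrist1.png

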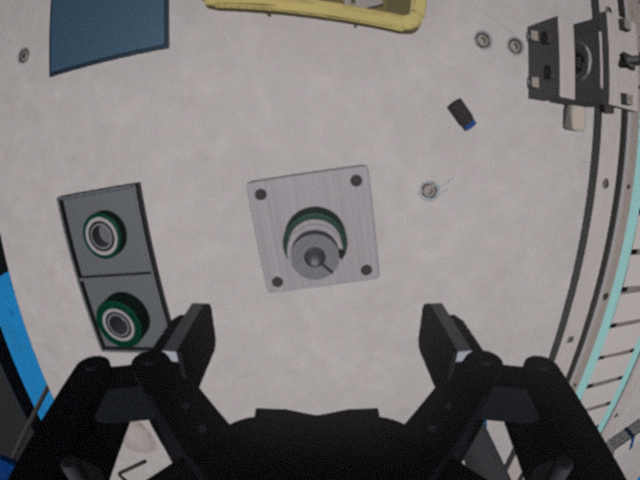

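The closer view puts the collar's top at about (315,256). The plate corners are at (247,184), (367,166), (381,277) and (268,292).

```bash
python3 - <<'E'
from h import *
w=load("wrist1")
np.set_printoptions(precision=4,suppress=True)
P=[hit(w,*c,.01) for c in((247,184),(367,165.5),(381,278),(268,292))]
print("plate",*P,"mean",np.mean(P,0))
print("collar",hit(w,315,256,.062),"tip",hit(w,315,258,.071))
print("full",hit(w,118.5,322.5,.023),"narrow",hit(w,101.5,235,.015))
E
```

```text
plate [0.5872 0.0404] [0.6744 0.0537] [ 0.6888 -0.0341] [ 0.5993 -0.0461] mean [0.6374 0.0035]
collar [0.6369 0.0036] tip [0.6369 0.0056]
full [ 0.4646 -0.0742] narrow [0.4599 0.0033]
```

Emit:
servo_tool --pt "0 0 40 0 0 0" --pt "0 0 65 0 0 0" --pt "0 0 75 0 0 0" --pt "0 0 75 0 0 0" --pt "0 0 75 0 0 0" --gripper 60

```text
t: 1.32
tcp_pos: [0.6383, 0.0038, 0.0581]
tool_rot: [1.0, 0.0, 0.002, 0.0]
force: [0.5, -0.1, 0.9]
finger_gap: 0.704
```

Emit:
servo_tool --pt "0 0 0 0 0 0" --pt "0 0 0 0 0 0" --pt "0 0 0 0 0 0" --pt "0 0 0 0 0 0" --pt "0 0 0 0 0 0" --pt "0 0 0 0 0 0" --gripper 20 --newtons 35

```text
t: 2.08
tcp_pos: [0.6375, 0.004, 0.0574]
tool_rot: [1.0, 0.0, 0.001, 0.0]
force: [-1.0, 0.7, 5.5]
finger_gap: 0.318
```

Emit:
servo_tool --pt "0 0 -20 0 0 0" --pt "0 0 -60 0 0 0" --pt "0 0 -100 0 0 0" --pt "0 0 -100 0 0 0" --pt "0 0 -100 0 0 0"

```text
t: 2.7
tcp_pos: [0.6364, 0.0042, 0.1563]
tool_rot: [1.0, 0.0, -0.0, -0.0]
force: [0.0, 0.4, -0.8]
finger_gap: 0.32
```

```bash
python3 snap.py wrist wrist2 160 130 480 370 2
```

```text
2.75 [0.63588752 0.00420169 0.15544402] [ 9.99999279e-01 -1.38459262e-05 -1.18397293e-03 -1.99303729e-04] [ 0.00045189  0.02560006 -0.18440371] 0.31507067238837133
```

View pics/wrist2.png

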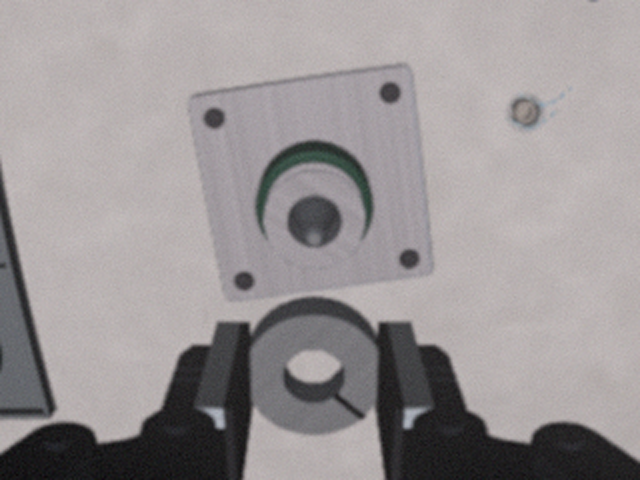

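The collar is held level in the jaws and is clear of the shaft. Next I'll lay it on the mat.

Emit:
servo_tool --pt "-29 -42 0 0 0 0" --pt "-57 -84 0 0 0 0" --pt "-86 -126 0 0 0 0" --pt "-115 -168 20 0 0 0" --pt "-143 -210 50 0 0 0" --pt "-172 -251 80 0 0 0" --pt "-172 -251 120 0 0 0" --pt "-172 -251 138 0 0 0" --pt "-172 -251 147 0 0 0" --pt "-172 -251 147 0 0 0"

```text
t: 4.0
tcp_pos: [0.4642, 0.2548, 0.0087]
tool_rot: [1.0, -0.0, -0.001, 0.0]
force: [-0.7, -0.4, -0.7]
finger_gap: 0.314
```

Emit:
servo_tool --pt "0 0 0 0 0 0" --pt "0 0 0 0 0 0" --pt "0 0 0 0 0 0"

```text
t: 4.38
tcp_pos: [0.4652, 0.2549, 0.0094]
tool_rot: [1.0, -0.0, 0.0, -0.0]
force: [0.1, -0.8, -1.2]
finger_gap: 0.312
```

Emit:
servo_tool --pt "0 0 1 0 0 0" --pt "0 0 1 0 0 0" --pt "0 0 1 0 0 0" --pt "0 0 1 0 0 0" --pt "0 0 -5 0 0 0" --pt "0 0 -50 0 0 0" --pt "0 0 -100 0 0 0" --gripper 60

```text
t: 5.25
tcp_pos: [0.4643, 0.2548, 0.11]
tool_rot: [1.0, -0.0, -0.001, 0.0]
force: [1.3, 0.2, 0.2]
finger_gap: 0.701
```

Emit:
servo_tool --pt "29 42 -30 0 0 0" --pt "57 84 -30 0 0 0" --pt "86 126 -30 0 0 0" --pt "115 168 -30 0 0 0" --pt "143 210 -30 0 0 0" --pt "172 251 -30 0 0 0" --pt "172 251 -30 0 0 0" --pt "172 251 20 0 0 0" --pt "172 251 50 0 0 0" --pt "172 251 50 0 0 0"

```text
t: 6.5
tcp_pos: [0.6338, 0.0054, 0.057]
tool_rot: [1.0, 0.0, -0.004, -0.001]
force: [-0.2, 0.0, 1.1]
finger_gap: 0.701
```

```bash
python3 snap.py side side1 140 160 400 355 3; python3 snap.py wrist wrist3
```

```text
6.55 [0.63567778 0.00501726 0.0587999 ] [ 9.99998873e-01  3.86111947e-04 -1.41471502e-03 -3.21385872e-04] [ 0.09209001  0.13888718 -0.07856599] 0.7001493048249844
6.6 [0.63698097 0.0047158  0.06009126] [ 9.99999915e-01  3.73206936e-04  1.75224108e-04 -2.23139389e-05] [ 0.67329208 -0.30985511  0.63613136] 0.704413967457354
```

View pics/side1.png

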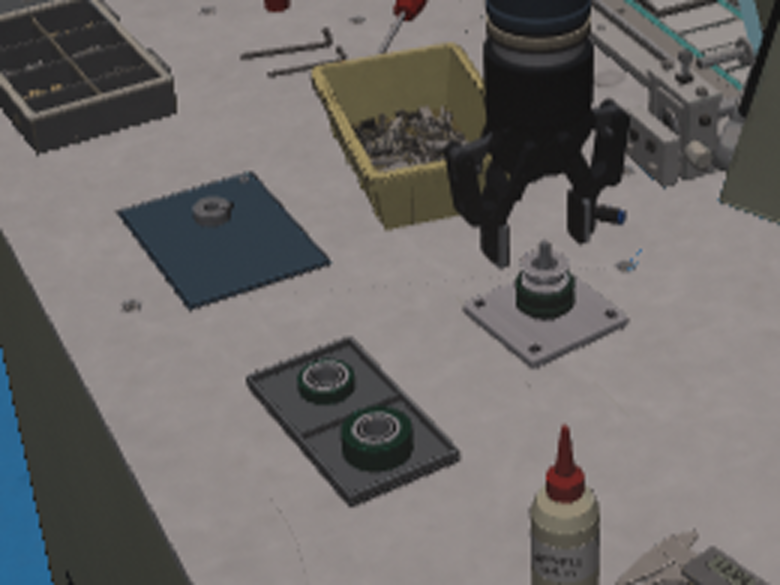

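The collar lies flat on the mat, at about (210,210) in the crop, and the pulley is exposed on the shaft. Next is the pulley.

Emit:
servo_tool --pt "0 0 10 0 0 0" --pt "0 0 19 0 0 0" --pt "0 0 19 0 0 0"

```text
t: 6.98
tcp_pos: [0.6364, 0.0042, 0.0398]
tool_rot: [1.0, 0.0, -0.001, -0.0]
force: [-0.9, 0.9, 0.2]
finger_gap: 0.705
```

Emit:
servo_tool --pt "0 0 0 0 0 0" --pt "0 0 0 0 0 0" --pt "0 0 0 0 0 0" --pt "0 0 0 0 0 0" --pt "0 0 0 0 0 0" --gripper 25

```text
t: 7.6
tcp_pos: [0.6372, 0.004, 0.0408]
tool_rot: [1.0, 0.0, 0.0, 0.0]
force: [-1.6, 0.5, 4.9]
finger_gap: 0.402
```

Emit:
servo_tool --pt "0 0 -20 0 0 0" --pt "0 0 -60 0 0 0" --pt "0 0 -116 0 0 0" --pt "0 0 -116 0 0 0" --pt "0 0 -116 0 0 0"

```text
t: 8.22
tcp_pos: [0.6365, 0.0042, 0.1566]
tool_rot: [1.0, 0.0, -0.0, -0.0]
force: [-0.2, 0.3, -1.2]
finger_gap: 0.402
```

```bash
python3 snap.py wrist wrist4 160 130 480 370 2
```

```text
8.275 [0.63580304 0.00425968 0.15543863] [ 9.99999218e-01  3.72750421e-06 -1.23012430e-03 -2.26061051e-04] [-0.48184546 -0.00757052 -1.47110112] 0.4049441764421106
```

View pics/wrist4.png

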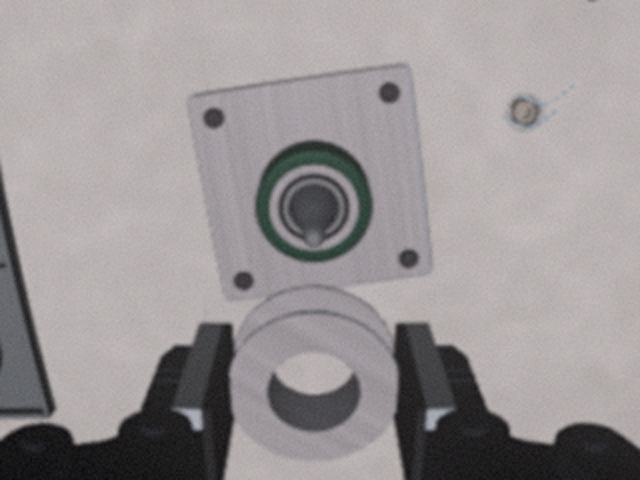

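The pulley is held level and the worn roller is exposed on the shaft. Next I lay the pulley on the mat and come back for the roller.

Emit:
servo_tool --pt "-34 -35 0 0 0 0" --pt "-69 -70 0 0 0 0" --pt "-103 -105 0 0 0 0" --pt "-138 -141 20 0 0 0" --pt "-172 -176 50 0 0 0" --pt "-172 -176 100 0 0 0" --pt "-172 -176 135 0 0 0" --pt "-172 -176 148 0 0 0" --pt "-172 -176 148 0 0 0" --pt "-172 -176 148 0 0 0"

```text
t: 9.52
tcp_pos: [0.465, 0.1799, 0.0082]
tool_rot: [1.0, -0.0, -0.0, 0.0]
force: [0.7, 0.2, -1.1]
finger_gap: 0.401
```

Emit:
servo_tool --pt "0 0 0 0 0 0" --pt "0 0 1 0 0 0"

```text
t: 9.78
tcp_pos: [0.4653, 0.18, 0.0076]
tool_rot: [1.0, -0.0, 0.0, -0.0]
force: [-0.3, -0.1, -0.5]
finger_gap: 0.403
```

Emit:
servo_tool --pt "0 0 0 0 0 0" --pt "0 0 0 0 0 0" --pt "0 0 0 0 0 0" --pt "0 0 0 0 0 0" --pt "0 0 -5 0 0 0" --pt "0 0 -50 0 0 0" --pt "0 0 -101 0 0 0" --pt "0 0 -131 0 0 0" --gripper 68

```text
t: 10.78
tcp_pos: [0.4657, 0.1802, 0.1409]
tool_rot: [1.0, 0.0, 0.002, -0.0]
force: [0.9, 0.4, 0.6]
finger_gap: 0.793
```

Emit:
servo_tool --pt "34 35 0 0 0 0" --pt "69 70 0 0 0 0" --pt "103 105 0 0 0 0" --pt "138 141 0 0 0 0" --pt "172 176 0 0 0 0" --pt "172 176 0 0 0 0" --pt "172 176 50 0 0 0" --pt "172 176 78 0 0 0" --pt "172 176 78 0 0 0" --pt "172 176 78 0 0 0"

```text
t: 12.02
tcp_pos: [0.6373, 0.0045, 0.0614]
tool_rot: [1.0, 0.0, 0.001, 0.0]
force: [-0.5, -0.8, 0.7]
finger_gap: 0.795
```

```bash
python3 snap.py side side2 140 160 400 355 3
```

```text
12.075 [0.63781697 0.00434161 0.06194771] [9.99999162e-01 2.57048569e-04 1.25670164e-03 1.77314003e-04] [ 0.9453249  -0.48323116  0.21675113] 0.7991865268861232
```

View pics/side2.png

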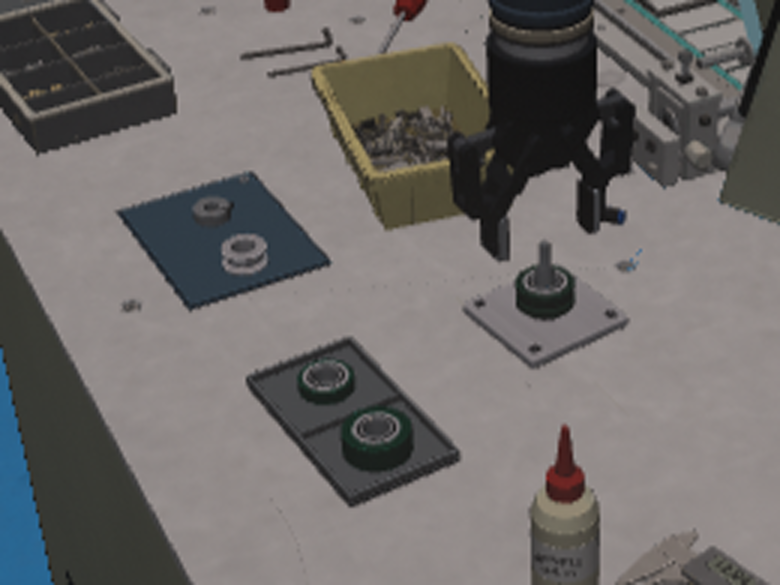

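Both parts lie flat on the mat: collar at (210,210), pulley at (243,252). Next the worn roller goes to the bin.

Emit:
servo_tool --pt "0 0 20 0 0 0" --pt "0 0 38 0 0 0" --pt "0 0 38 0 0 0" --pt "0 0 38 0 0 0"

```text
t: 12.58
tcp_pos: [0.6369, 0.004, 0.0219]
tool_rot: [1.0, -0.0, -0.0, -0.0]
force: [-0.3, -0.3, -0.1]
finger_gap: 0.795
```

Emit:
servo_tool --pt "0 0 0 0 0 0" --pt "0 0 0 0 0 0" --pt "0 0 0 0 0 0" --pt "0 0 0 0 0 0" --pt "0 0 0 0 0 0" --gripper 32

```text
t: 13.2
tcp_pos: [0.6375, 0.0039, 0.0231]
tool_rot: [1.0, 0.0, 0.001, 0.0]
force: [-0.4, 0.1, 5.6]
finger_gap: 0.495
```

Emit:
servo_tool --pt "0 0 -20 0 0 0" --pt "0 0 -60 0 0 0" --pt "0 0 -110 0 0 0" --pt "0 0 -134 0 0 0" --pt "0 0 -134 0 0 0" --pt "0 0 -134 0 0 0"

```text
t: 13.95
tcp_pos: [0.6359, 0.0042, 0.1554]
tool_rot: [1.0, -0.0, -0.001, -0.0]
force: [-0.7, -0.7, -1.1]
finger_gap: 0.492
```

Emit:
servo_tool --pt "2 -40 0 0 0 0" --pt "4 -80 0 0 0 0" --pt "6 -120 0 0 0 0" --pt "8 -160 0 0 0 0" --pt "10 -200 0 0 0 0" --pt "11 -241 0 0 0 0" --pt "11 -241 50 0 0 0" --pt "11 -241 95 0 0 0" --pt "11 -241 111 0 0 0" --pt "11 -241 111 0 0 0"

```text
t: 15.2
tcp_pos: [0.6467, 0.2446, 0.0431]
tool_rot: [1.0, -0.0, -0.002, 0.0]
force: [0.1, 1.1, -0.9]
finger_gap: 0.494
```

```bash
python3 snap.py side side3 140 120 400 315 3
```

```text
15.25 [0.64823807 0.24488074 0.04508169] [ 9.99999975e-01 -1.48776307e-04 -1.65464550e-04  2.96444284e-05] [ 0.55573136 -0.50865931 -0.6678569 ] 0.4944892523526986
```

View pics/side3.png

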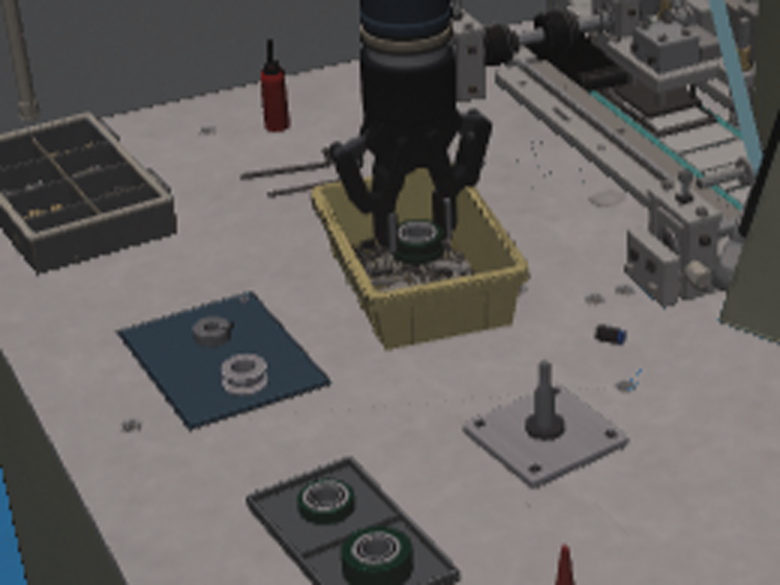

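The worn roller hangs inside the bin and the shaft is bare. I'll release it and go over to the spare.

Emit:
servo_tool --pt "0 0 10 0 0 0" --pt "0 0 10 0 0 0"

```text
t: 15.5
tcp_pos: [0.6482, 0.2449, 0.0359]
tool_rot: [1.0, -0.0, 0.0, -0.0]
force: [-0.4, 0.5, -1.7]
finger_gap: 0.497
```

Emit:
servo_tool --pt "0 0 0 0 0 0" --pt "0 0 0 0 0 0" --pt "0 0 0 0 0 0" --pt "0 0 0 0 0 0" --pt "0 0 -30 0 0 0" --pt "0 0 -70 0 0 0" --pt "0 0 -120 0 0 0" --pt "0 0 -120 0 0 0" --gripper 62

```text
t: 16.5
tcp_pos: [0.6514, 0.2458, 0.1609]
tool_rot: [1.0, 0.0, 0.005, -0.001]
force: [0.4, -0.1, -0.0]
finger_gap: 0.723
```

Emit:
servo_tool --pt "-23 40 0 0 0 0" --pt "-46 80 0 0 0 0" --pt "-69 120 0 0 0 0" --pt "-92 160 0 0 0 0" --pt "-115 200 0 0 0 0" --pt "-138 240 0 0 0 0" --pt "-161 280 0 0 0 0" --pt "-183 320 0 0 0 0" --pt "-183 320 45 0 0 0" --pt "-183 320 45 0 0 0"

```text
t: 17.75
tcp_pos: [0.4621, -0.0745, 0.1079]
tool_rot: [1.0, -0.001, -0.004, -0.002]
force: [-0.6, 0.7, 0.1]
finger_gap: 0.721
```

Emit:
servo_tool --pt "0 0 0 0 0 0" --pt "0 0 0 0 0 0"

```text
t: 18.0
tcp_pos: [0.4659, -0.0747, 0.1114]
tool_rot: [1.0, 0.001, 0.001, 0.0]
force: [-0.1, -0.0, -0.6]
finger_gap: 0.729
```

```bash
python3 snap.py wrist wrist5; python3 snap.py side side4
```

```text
18.05 [ 0.46589088 -0.07470382  0.11139548] [9.99999068e-01 6.41436817e-04 1.11321688e-03 4.62499791e-04] [-0.08188591  0.64824919  0.70641864] 0.730404503543174
18.1 [ 0.46579991 -0.07472127  0.11133045] [9.99999163e-01 6.04868306e-04 1.05212068e-03 4.49445851e-04] [ 0.50585003  0.3721912  -0.17948374] 0.7267050528293926
```

View pics/wrist5.png

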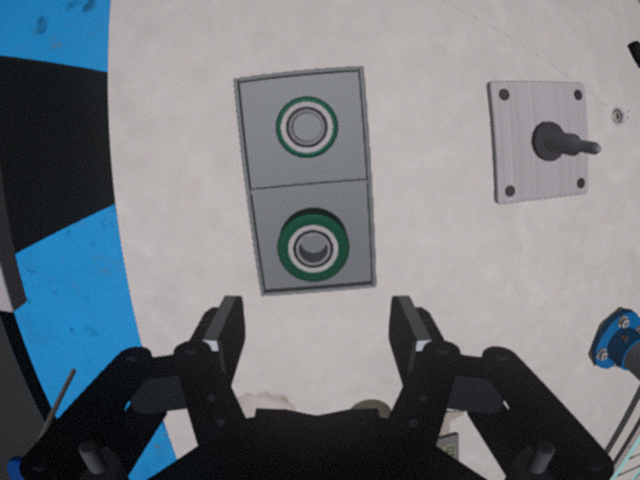

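View pics/side4.png

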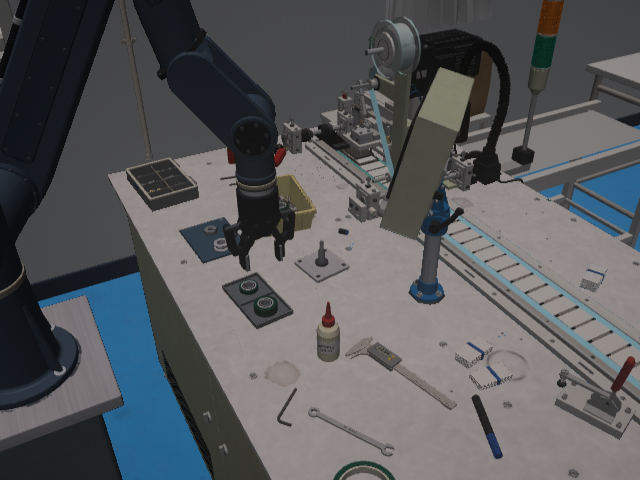

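The full spare is centred at about (313,246) in the wrist view, with the jaws' gap at x≈316 and the narrow spare untouched. The hand hides the bin in the side view, so I'll check the roller there later.

```bash
python3 - <<'E'
from h import *
w=load("wrist5");np.set_printoptions(precision=4,suppress=True)
print(hit(w,313,248,.023),hit(w,313,245,.018),"narrow",hit(w,306.5,127,.015))
t=np.linspace(0,2*np.pi,5)[:-1]
for a in t: print(proj(w,[.4645+.024*np.cos(a),-.0745+.024*np.sin(a),.023]))
E
```

```text
[ 0.4636 -0.0759] [ 0.4636 -0.0755] narrow [0.4595 0.0026]
[350.6694 245.9325]
[314.3475 210.4237]
[278.082  245.9045]
[314.3933 279.3227]
```

Emit:
servo_tool --pt "-1 1 50 0 0 0" --pt "-1 1 85 0 0 0" --pt "-1 1 98 0 0 0" --pt "-1 1 98 0 0 0" --pt "-1 1 98 0 0 0"

```text
t: 18.73
tcp_pos: [0.4648, -0.0762, 0.0134]
tool_rot: [1.0, 0.0, 0.001, 0.0]
force: [0.2, 0.1, -0.8]
finger_gap: 0.726
```

Emit:
servo_tool --pt "0 0 0 0 0 0" --pt "0 0 0 0 0 0" --pt "0 0 0 0 0 0" --pt "0 0 0 0 0 0" --pt "0 0 0 0 0 0" --gripper 36 --newtons 40

```text
t: 19.35
tcp_pos: [0.4647, -0.0762, 0.014]
tool_rot: [1.0, 0.0, 0.001, 0.001]
force: [-0.9, 1.0, 7.3]
finger_gap: 0.539
```

Emit:
servo_tool --pt "0 0 -20 0 0 0" --pt "0 0 -60 0 0 0" --pt "0 0 -108 0 0 0" --pt "0 0 -108 0 0 0"

```text
t: 19.85
tcp_pos: [0.4663, -0.0768, 0.124]
tool_rot: [1.0, 0.0, 0.004, 0.002]
force: [0.1, 0.0, -1.1]
finger_gap: 0.533
```

Emit:
servo_tool --pt "35 -16 0 0 0 0" --pt "69 -32 0 0 0 0" --pt "104 -48 0 0 0 0" --pt "138 -64 0 0 0 0" --pt "160 -75 0 0 0 0" --pt "173 -80 0 0 0 0" --pt "173 -80 0 0 0 0" --pt "173 -80 0 0 0 0" --pt "173 -80 0 0 0 0"

```text
t: 20.98
tcp_pos: [0.6359, 0.0036, 0.1202]
tool_rot: [1.0, -0.0, -0.001, -0.0]
force: [-0.8, -0.2, -0.8]
finger_gap: 0.536
```

```bash
python3 snap.py wrist wrist6
```

```text
21.025 [0.63617021 0.00357896 0.12032851] [ 9.99999855e-01 -3.47874102e-04 -4.10213869e-04 -4.24711134e-06] [ 0.4754123   0.26694806 -0.48949927] 0.5352494198789426
```

View pics/wrist6.png

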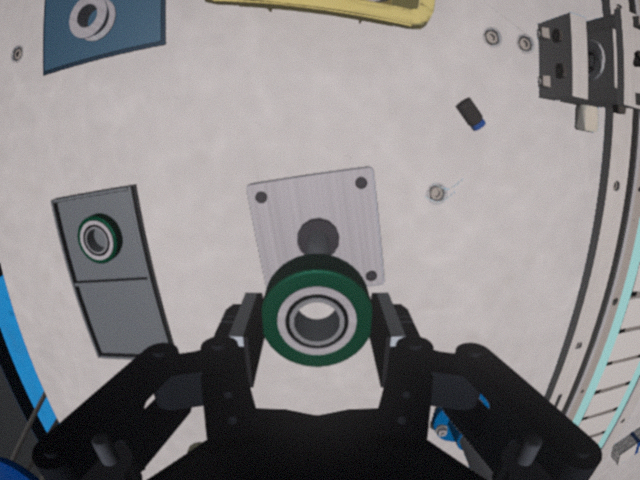

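```bash
python3 - <<'E'
from h import *
w=load("wrist6");np.set_printoptions(precision=1,suppress=True)
for y in(-.0,.004,.008):
  print(y,[proj(w,[.637+.024*np.cos(a),y+.024*np.sin(a),.130]) for a in (0,np.pi/2,np.pi,-np.pi/2)], proj(w,[.637,y,.13]))
print(proj(w,[.637,.004,.016]))
E
```

```text
-0.0 [array([376.5, 328.2]), array([319.8, 276.7]), array([262.7, 328.4]), array([319.5, 373.8])] [319.6 329. ]
0.004 [array([377.2, 320.1]), array([319.8, 267.2]), array([262.1, 320.3]), array([319.5, 366.8])] [319.7 320.8]
0.008 [array([377.8, 311.7]), array([319.9, 257.6]), array([261.4, 311.9]), array([319.5, 359.7])] [319.7 312.4]
[318.5 238.6]
```

The spare is held level, centred within about 1 mm of the shaft axis. I'll lower it.

Emit:
servo_tool --pt "0 0 20 0 0 0" --pt "0 0 35 0 0 0" --pt "0 0 45 0 0 0" --pt "0 0 55 0 0 0" --pt "0 0 62 0 0 0" --pt "0 0 70 0 0 0" --pt "0 0 70 0 0 0"

```text
t: 21.9
tcp_pos: [0.6365, 0.0041, 0.0496]
tool_rot: [1.0, 0.0, -0.001, -0.0]
force: [-0.5, -0.1, -0.3]
finger_gap: 0.533
```

Emit:
servo_tool --pt "0 0 8 0 0 0" --pt "0 0 16 0 0 0" --pt "0 0 22 0 0 0" --pt "0 0 22 0 0 0" --pt "0 0 22 0 0 0"

```text
t: 22.52
tcp_pos: [0.637, 0.004, 0.0283]
tool_rot: [1.0, 0.0, -0.0, -0.0]
force: [-0.1, -0.4, -1.7]
finger_gap: 0.536
```

Emit:
servo_tool --pt "0 0 1 0 0 0" --pt "0 0 1 0 0 0" --pt "0 0 1 0 0 0" --pt "0 0 1 0 0 0" --pt "0 0 -30 0 0 0" --pt "0 0 -70 0 0 0" --pt "0 0 -110 0 0 0" --pt "0 0 -110 0 0 0" --gripper 64

```text
t: 23.52
tcp_pos: [0.6397, 0.0036, 0.1423]
tool_rot: [1.0, 0.0, 0.004, 0.001]
force: [-0.1, 0.1, -0.3]
finger_gap: 0.752
```

Emit:
servo_tool --pt "-34 -35 0 0 0 0" --pt "-69 -70 0 0 0 0" --pt "-103 -105 0 0 0 0" --pt "-138 -141 0 0 0 0" --pt "-172 -176 0 0 0 0" --pt "-172 -176 0 0 0 0" --pt "-172 -176 20 0 0 0" --pt "-172 -176 20 0 0 0"

```text
t: 24.52
tcp_pos: [0.4644, 0.1795, 0.117]
tool_rot: [1.0, -0.0, -0.002, 0.0]
force: [-0.2, 0.3, 0.8]
finger_gap: 0.748
```

```bash
python3 snap.py wrist wrist7; python3 snap.py side side5 200 150 360 350 3; python3 -c "
import cv2,numpy as np
a=cv2.imread('pics/wrist7.png');b=cv2.imread('pics/side5.png');b=cv2.resize(b,(384,480))
c=np.hstack([a[:,150:566],b]);print(c.shape);cv2.imwrite('pics/c1.png',c)"
```

```text
24.575 [0.4649914  0.17948967 0.11757161] [ 9.99999536e-01 -3.12114405e-04 -8.91388205e-04  1.89707389e-04] [ 0.07755905 -0.21393854  0.37205497] 0.7547569824724837
24.625 [0.46539458 0.1795316  0.11803761] [ 9.99999873e-01 -4.01574502e-04 -2.93787227e-04  8.45487538e-05] [-0.30252879 -0.08573529  0.67905476] 0.7510319589684294
(480, 800, 3)
```

View pics/c1.png

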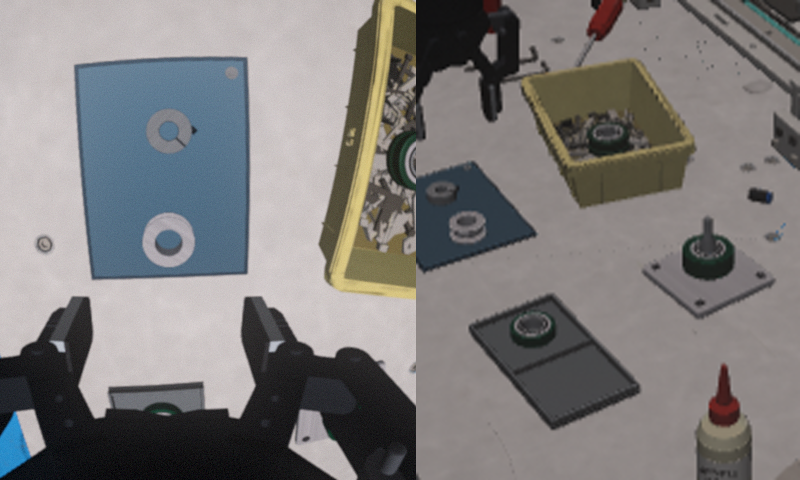

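The worn roller sits in the bin and the new roller is home on the shoulder. The collar and pulley are flat on the mat, with the pulley centred under the jaws. Next I fetch the pulley.

Emit:
servo_tool --pt "0 0 50 0 0 0" --pt "0 0 90 0 0 0" --pt "0 0 110 0 0 0" --pt "0 0 110 0 0 0" --pt "0 0 110 0 0 0"

```text
t: 25.25
tcp_pos: [0.4659, 0.1799, 0.0091]
tool_rot: [1.0, -0.0, 0.001, -0.0]
force: [-0.7, -0.3, 1.1]
finger_gap: 0.751
```

Emit:
servo_tool --pt "0 0 0 0 0 0" --pt "0 0 0 0 0 0" --pt "0 0 0 0 0 0" --pt "0 0 0 0 0 0" --pt "0 0 0 0 0 0" --pt "0 0 0 0 0 0" --gripper 25 --newtons 35

```text
t: 26.0
tcp_pos: [0.4657, 0.1801, 0.0097]
tool_rot: [1.0, 0.0, 0.001, -0.0]
force: [-0.0, -1.2, 6.5]
finger_gap: 0.403
```

Emit:
servo_tool --pt "0 0 -20 0 0 0" --pt "0 0 -60 0 0 0" --pt "0 0 -112 0 0 0" --pt "0 0 -112 0 0 0"

```text
t: 26.5
tcp_pos: [0.4677, 0.1806, 0.1243]
tool_rot: [1.0, 0.0, 0.005, -0.001]
force: [0.1, -0.5, -2.2]
finger_gap: 0.399
```

Emit:
servo_tool --pt "34 35 0 0 0 0" --pt "69 70 0 0 0 0" --pt "103 105 0 0 0 0" --pt "138 141 0 0 0 0" --pt "160 164 0 0 0 0" --pt "172 176 0 0 0 0" --pt "172 176 0 0 0 0" --pt "172 176 0 0 0 0" --pt "172 176 0 0 0 0"

```text
t: 27.62
tcp_pos: [0.6358, 0.0054, 0.1202]
tool_rot: [1.0, 0.001, -0.001, -0.0]
force: [0.7, -0.1, -0.9]
finger_gap: 0.398
```

```bash
python3 snap.py wrist wrist8 160 130 480 370 2; python3 - <<'E'
from h import *
w=load("wrist8");np.set_printoptions(precision=1,suppress=True)
f=lambda X:(proj(w,X)-[160,130])*2
for y in(.001,.004,.007):
  print(y,[f([.637+.018*np.cos(a),y+.018*np.sin(a),.1315]) for a in (0,np.pi/2,np.pi,-np.pi/2)])
E
```

```text
27.675 [0.63608563 0.00522011 0.1203622 ] [ 9.99999643e-01  7.08449226e-04 -4.43003697e-04 -1.23938290e-04] [ 0.34960447 -0.28178613 -0.65715556] 0.3998949756735282
0.001 [array([406. , 404.2]), array([320.4, 327.8]), array([233.6, 404.1]), array([319.4, 473.4])]
0.004 [array([406.8, 392. ]), array([320.4, 314. ]), array([232.9, 391.9]), array([319.5, 462.6])]
0.007 [array([407.6, 379.5]), array([320.5, 300.1]), array([232.3, 379.4]), array([319.6, 451.6])]
```

View pics/wrist8.png

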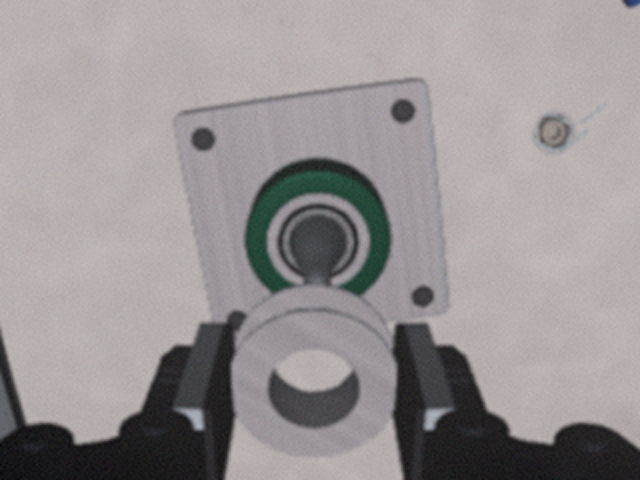

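The pulley is level and within about 1.5 mm of the axis while the arm settles. The roller on the shaft is well seated. I'll lower the pulley.

Emit:
servo_tool --pt "0 0 20 0 0 0" --pt "0 0 35 0 0 0" --pt "0 0 45 0 0 0" --pt "0 0 53 0 0 0" --pt "0 0 60 0 0 0" --pt "0 0 68 0 0 0" --pt "0 0 76 0 0 0" --pt "0 0 77 0 0 0" --pt "0 0 77 0 0 0"

```text
t: 28.8
tcp_pos: [0.637, 0.004, 0.0433]
tool_rot: [1.0, -0.0, -0.0, -0.0]
force: [-0.9, -0.8, -0.9]
finger_gap: 0.399
```

Emit:
servo_tool --pt "0 0 1 0 0 0" --pt "0 0 1 0 0 0" --pt "0 0 1 0 0 0" --pt "0 0 1 0 0 0" --pt "0 0 -30 0 0 0" --pt "0 0 -70 0 0 0" --pt "0 0 -97 0 0 0" --pt "0 0 -97 0 0 0" --gripper 60

```text
t: 29.8
tcp_pos: [0.6388, 0.0038, 0.143]
tool_rot: [1.0, 0.0, 0.003, 0.0]
force: [0.9, 0.5, -0.8]
finger_gap: 0.702
```

Emit:
servo_tool --pt "-29 -42 0 0 0 0" --pt "-57 -84 0 0 0 0" --pt "-86 -126 0 0 0 0" --pt "-115 -168 0 0 0 0" --pt "-143 -210 0 0 0 0" --pt "-172 -251 0 0 0 0" --pt "-172 -251 30 0 0 0" --pt "-172 -251 70 0 0 0" --pt "-172 -251 70 0 0 0"

```text
t: 30.92
tcp_pos: [0.4618, 0.2542, 0.0671]
tool_rot: [1.0, 0.0, -0.004, 0.001]
force: [-0.0, -0.9, -0.7]
finger_gap: 0.701
```

```bash
python3 snap.py wrist wrist9; python3 snap.py side side6 200 150 360 350 3; python3 -c "
import cv2,numpy as np
a=cv2.imread('pics/wrist9.png');b=cv2.imread('pics/side6.png');b=cv2.resize(b,(384,480))
c=np.hstack([a[:,150:566],b]);cv2.imwrite('pics/c2.png',c)"
```

```text
30.975 [0.46337507 0.2545635  0.06873227] [ 9.99996946e-01  4.12883749e-05 -2.36445668e-03  7.18599037e-04] [0.80417721 0.12554889 0.25862857] 0.6985936530898299
31.025 [0.4646129  0.25481989 0.0699431 ] [ 9.99999637e-01 -1.05464885e-04 -8.14117713e-04  2.27445233e-04] [0.26331751 0.3975079  0.62868123] 0.7046586134564923
```

View pics/c2.png

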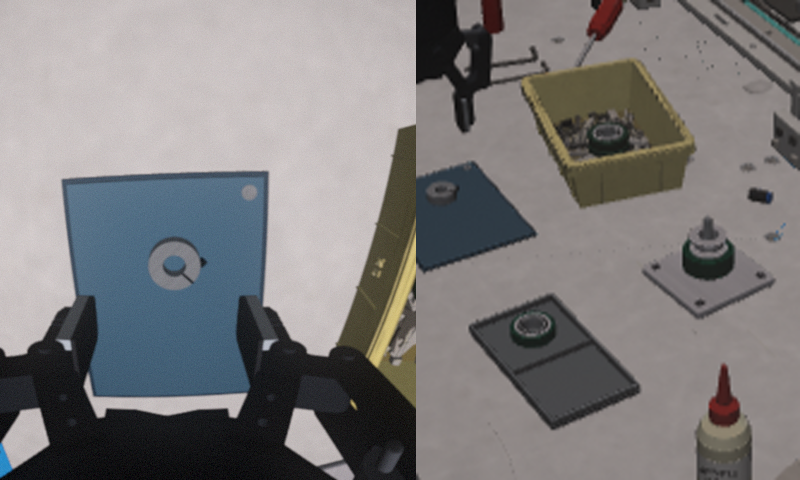

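The pulley is seated on the new roller, and the collar lies flat under the jaws on the mat. Last part: the collar.

Emit:
servo_tool --pt "0 0 30 0 0 0" --pt "0 0 52 0 0 0" --pt "0 0 61 0 0 0" --pt "0 0 61 0 0 0" --pt "0 0 61 0 0 0"

```text
t: 31.65
tcp_pos: [0.4658, 0.2552, 0.0104]
tool_rot: [1.0, -0.0, 0.001, -0.0]
force: [-0.5, 0.5, 0.0]
finger_gap: 0.705
```

Emit:
servo_tool --pt "0 0 0 0 0 0" --pt "0 0 0 0 0 0" --pt "0 0 0 0 0 0" --pt "0 0 0 0 0 0" --pt "0 0 0 0 0 0" --pt "0 0 0 0 0 0" --gripper 20

```text
t: 32.4
tcp_pos: [0.4653, 0.2552, 0.0102]
tool_rot: [1.0, 0.0, 0.001, -0.0]
force: [-1.1, -0.1, 5.4]
finger_gap: 0.31
```

Emit:
servo_tool --pt "0 0 -20 0 0 0" --pt "0 0 -60 0 0 0" --pt "0 0 -111 0 0 0" --pt "0 0 -111 0 0 0"

```text
t: 32.9
tcp_pos: [0.4676, 0.256, 0.1239]
tool_rot: [1.0, 0.0, 0.004, -0.001]
force: [-0.4, -0.6, -1.1]
finger_gap: 0.309
```

Emit:
servo_tool --pt "29 42 0 0 0 0" --pt "57 84 0 0 0 0" --pt "86 126 0 0 0 0" --pt "115 168 0 0 0 0" --pt "143 210 0 0 0 0" --pt "160 235 0 0 0 0" --pt "172 251 0 0 0 0" --pt "172 251 0 0 0 0" --pt "172 251 0 0 0 0" --pt "172 251 0 0 0 0"

```text
t: 34.15
tcp_pos: [0.636, 0.0055, 0.1202]
tool_rot: [1.0, 0.001, -0.001, -0.0]
force: [-0.8, -0.1, 0.8]
finger_gap: 0.314
```

```bash
python3 snap.py wrist wrist10 160 130 480 370 2; python3 - <<'E'
# collar outline check without viewing: bright grey ring between pads
import cv2
from h import *
w=load("wrist10");np.set_printoptions(precision=1,suppress=True)
g=cv2.cvtColor(w["color"],cv2.COLOR_RGB2GRAY)
for y in(.001,.004,.007):
  print(y,[proj(w,[.637+.015*np.cos(a),y+.015*np.sin(a),.124]) for a in (0,np.pi/2,np.pi,-np.pi/2)],proj(w,[.637,y,.124]))
print("col317",g[260:370:2,317].tolist());
print("row328",g[328,260:380:2].tolist())
E
```

```text
34.2 [0.6361801  0.00536112 0.12030192] [ 9.99999579e-01  7.94552079e-04 -4.38320283e-04 -1.37840012e-04] [-0.25944098 -0.44019139 -0.47249886] 0.31032148150250416
0.001 [array([353.9, 323.5]), array([319.6, 292.8]), array([284.9, 323.5]), array([319.3, 351.9])] [319.4 323.7]
0.004 [array([354.2, 317.6]), array([319.6, 286.3]), array([284.7, 317.5]), array([319.3, 346.5])] [319.5 317.8]
0.007 [array([354.5, 311.5]), array([319.7, 279.7]), array([284.4, 311.5]), array([319.3, 341. ])] [319.5 311.7]
col317 [72, 65, 67, 79, 95, 113, 121, 119, 104, 59, 62, 58, 61, 91, 119, 115, 118, 115, 116, 112, 118, 126, 170, 178, 176, 177, 177, 175, 177, 171, 91, 52, 59, 56, 61, 108, 118, 114, 119, 119, 117, 120, 120, 164, 175, 180, 181, 180, 179, 178, 179, 176, 175, 173, 171]
row328 [65, 62, 60, 65, 58, 59, 63, 34, 24, 36, 35, 27, 32, 73, 116, 114, 117, 119, 118, 118, 117, 118, 117, 119, 106, 83, 70, 65, 66, 65, 64, 75, 99, 114, 69, 33, 76, 110, 117, 115, 115, 114, 120, 111, 39, 36, 26, 34, 34, 39, 44, 64, 66, 63, 58, 68, 68, 61, 41, 39]
```

Emit:
servo_tool --pt "0 0 20 0 0 0" --pt "0 0 35 0 0 0" --pt "0 0 45 0 0 0" --pt "0 0 54 0 0 0" --pt "0 0 59 0 0 0" --pt "0 0 60 0 0 0" --pt "0 0 60 0 0 0" --pt "0 0 60 0 0 0"

```text
t: 35.2
tcp_pos: [0.6373, 0.004, 0.0607]
tool_rot: [1.0, -0.0, 0.0, 0.0]
force: [-0.7, 1.2, -0.6]
finger_gap: 0.311
```

Emit:
servo_tool --pt "0 0 0 0 0 0" --pt "0 0 0 0 0 0" --pt "0 0 0 0 0 0" --pt "0 0 0 0 0 0" --pt "0 0 -30 0 0 0" --pt "0 0 -70 0 0 0" --pt "0 0 -96 0 0 0" --pt "0 0 -96 0 0 0" --pt "0 0 -96 0 0 0" --gripper 60

```text
t: 36.33
tcp_pos: [0.6362, 0.0042, 0.1553]
tool_rot: [1.0, -0.0, -0.001, -0.0]
force: [-0.1, -0.1, -0.1]
finger_gap: 0.705
```

Emit:
servo_tool --pt "-30 -40 0 0 0 0" --pt "-50 -80 0 0 0 0" --pt "-50 -80 0 0 0 0" --pt "-50 -80 0 0 0 0" --pt "-50 -80 0 0 0 0"

```text
t: 36.95
tcp_pos: [0.5876, 0.083, 0.1557]
tool_rot: [1.0, -0.001, -0.0, 0.0]
force: [0.3, 0.6, 0.0]
finger_gap: 0.701
```

```bash
python3 snap.py wrist wrist11; python3 snap.py side side7 200 150 360 350 3; python3 -c "
import cv2,numpy as np
a=cv2.imread('pics/wrist11.png');b=cv2.imread('pics/side7.png');b=cv2.resize(b,(384,480))
c=np.hstack([a[:,200:616],b]);cv2.imwrite('pics/c3.png',c)"
```

```text
37.0 [0.58760646 0.0829805  0.15587359] [ 9.99999749e-01 -7.02468441e-04 -1.67166991e-05  8.78066379e-05] [ 0.70333068 -0.5062048   0.04800811] 0.7024977164330716
37.05 [0.58756355 0.08301547 0.15601087] [ 9.99999748e-01 -7.05654211e-04  4.44902435e-05  6.52818619e-05] [ 0.99800615  0.00751958 -0.06841181] 0.7082071835164103
```

View pics/c3.png

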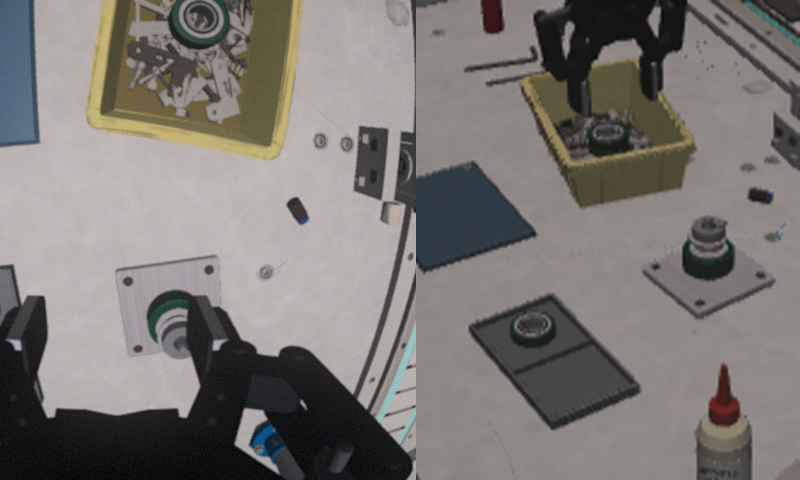

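The mat is empty, the worn roller is in the bin, and roller, pulley and collar are stacked at (708,245) in the right half. The narrow spare and bottle are in place. Before signing off, I'll compare the stack top numerically with the start picture.

```bash
python3 - <<'E'
import cv2,numpy as np
from h import *
a,b=load("side0"),load("side7")
g=[cv2.cvtColor(p["color"],cv2.COLOR_RGB2GRAY).astype(int) for p in(a,b)]
print(np.round(proj(a,[.637,.004,.071])),np.round(proj(a,[.637,.004,.052])))
for u in(314,321,328): print(u,[x[232:268,u].tolist() for x in g])
T=g[0][235:256,308:336].astype(np.uint8);S=g[1][228:262,300:344].astype(np.uint8)
r=cv2.matchTemplate(S,T,cv2.TM_CCOEFF_NORMED);print(cv2.minMaxLoc(r),"expected loc (8,7)")
E
```

```text
[321. 240.] [321. 248.]
314 [[138, 138, 137, 138, 138, 139, 139, 140, 140, 139, 139, 130, 107, 92, 96, 94, 112, 129, 84, 106, 115, 117, 130, 68, 36, 40, 32, 29, 29, 35, 33, 30, 80, 114, 119, 117], [139, 139, 139, 139, 140, 141, 140, 141, 141, 140, 140, 141, 139, 111, 121, 121, 119, 122, 66, 83, 111, 118, 86, 49, 38, 39, 32, 29, 30, 30, 29, 29, 40, 107, 119, 118]]
321 [[139, 139, 141, 141, 140, 138, 138, 128, 100, 80, 65, 60, 60, 72, 86, 79, 62, 57, 56, 88, 99, 87, 74, 116, 118, 89, 48, 39, 32, 28, 30, 38, 32, 32, 47, 106], [140, 141, 142, 141, 142, 140, 138, 129, 101, 80, 66, 59, 60, 72, 87, 80, 61, 58, 56, 88, 101, 88, 74, 117, 119, 83, 47, 43, 34, 30, 30, 30, 30, 30, 42, 106]]
328 [[141, 139, 138, 140, 140, 137, 136, 136, 136, 135, 74, 38, 45, 76, 75, 91, 89, 118, 93, 113, 115, 115, 123, 70, 41, 39, 32, 29, 30, 32, 34, 31, 59, 110, 120, 120], [142, 140, 139, 142, 141, 139, 137, 137, 137, 136, 78, 70, 73, 55, 51, 51, 64, 107, 108, 99, 119, 120, 120, 73, 43, 38, 34, 30, 30, 30, 30, 30, 30, 106, 121, 121]]
(0.03494105488061905, 0.9395591616630554, (16, 0), (8, 7)) expected loc (8,7)
```

The stack top matches the start picture with no shift: the central column agrees row for row, so the collar is home.

```bash
python3 -c "
from station import *
print(sign_off())"
```

```text
the job is handed in; nothing more can be done
None
```

The roller change is done and handed in at about 37 s of the 131 s allowed; sign-off gives no verdict. I laid the collar and pulley flat on the mat, put the worn roller in the yellow bin, and slid the full-width spare onto the shaft. I then put the pulley and the collar back over it.

**Last checks:**
- **Stack:** the side camera shows the stack top where it was at the start (template match 0.94, no pixel shift).
- **Other parts:** the worn roller is in the bin. The narrow spare and oil bottle look unmoved by eye in the last side picture; I did not measure them.
- **Robot:** the gripper is open and clear of everything. No force reading was above about 7 N.

**Disagreements:** the gripper opening read 1.5–3 mm smaller than the parts' stated widths. The cameras' early estimates differed by up to about 8 mm, so I used the close wrist views. None of the checks failed.

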